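Clamp a mortar prism in the hold-down fixture

TASK

Lay the loose mortar prism lengthwise in the channel of the blue hold-down clamp and push it under the bridge until it is fully home against the end stop. Then wind the crank clockwise (seen from above) until the pad meets the prism and snug it by feel: stop once the pull on the crank is clearly more than in free running, about one and a half times, and well before twice, or the young mortar is crushed. Let go, with the prism still home and held, and leave the jar, the core and the ring alone.

Things in the scene. Friction and masses are not known exactly. Their poses are not given: they have to be found in the camera images.
- prism_mid (a point): Centre of the loose grey mortar prism (20 mm above its underside), a plain bar 160 long, 40 wide and nominally 40 mm high (rough cast: the true height may be up to 1.5 mm off), 0.45 to 0.75 kg, lying flat on the bench. x runs along its length, y across, z up; either end may go first.
- seat (a point): Where prism_mid is when the prism is home in the clamp (35 mm above the bench). x runs along the channel from the open end towards the stop, z up. The end stop's face is at x = +80 mm, its top 60 mm above the bench. The bridge over the channel (x from +37 to +73 mm, 110 mm wide, underside 92 mm and top 114 mm above the bench) carries the upright screw at x = +55 mm.
- entry (a point): Point 90 mm from the seat towards the open end of the channel (axes as the seat's): a prism set down from above with its centre here, between the rails, is clear of the bridge and of the crank, which sweeps from 0 to +110 mm in the seat's x. From here it is pushed home by its rear end.
- fixture: The clamp: a blue steel base plate 285 x 110 x 15 mm fixed to the bench, origin on the bench 20 mm from the seat towards the open end, same axes. The plate's top, 15 mm above the bench, is the channel's floor. Two steel guide rails, 46 mm apart inside, 9 mm thick and 10 mm high above the floor, run in x from -160 to +95 mm of the origin; the open end has no wall.
- crank_axis (a point): Point on the vertical screw axis of the clamp, at the same height as the middle of the crank's grip (157 mm above the bench). x and z as for the seat.
- grip_mid (a point): Middle of the crank's upright black grip: 20 mm diameter, 40 mm tall (from 138.5 to 178.5 mm above the bench), 45 mm from the screw axis, spinning freely on its own pin, so it may be held while the crank turns. The flat steel crank arm is just below it (top at 137 mm above the bench). The crank stays at its height as it turns.
- crank (a joint): Angle of the crank in rad, 0 fully raised, growing clockwise seen from above (lowers the pad); starts from 3 to 6, at most 13. Stiff self-locking screw: 5.6 N at the grip turns it in free running; it stays where released. Once the pad bears on the prism the clamping force grows about 140 N per rad and the pull by 4 N per 100 N of it. (Read after a stop, all pulls are some 1 to 3 N lower.)
- pad: Round black rubber pad, 30 mm diameter, under the bridge on the steel spindle; origin at the centre of its underside. It is lowered by 12 mm per turn of the crank (70.5 mm above the bench when the crank reads 0) and does not rotate. It starts 3 to 13 mm clear of a seated prism.
- core: Bystander: reddish rock core standing on the bench, 50 mm diameter, 100 mm tall; origin at the centre of its underside.
- jar: Bystander: closed glass jar, 60 mm diameter, 85 mm tall; origin at the centre of its underside.
- ringmould: Bystander: brass ring, 70 mm diameter, 25 mm tall; origin at the centre of its underside.
- prism: The same prism, origin at the centre of its underside.

How it is judged:
By the outcome, as a careful person would: the job done as asked, in the order asked, and still so for the second after the job is handed in, with the robot touching nothing.
It also fails if it takes over 72 s, if anything falls off the work surface, if the arm or the gripper's body presses on something with over 40 N, if the wrist force passes 120 N, or if a joint passes its speed limit or range.

ROBOT

A 6-joint arm with a two-finger parallel gripper is mounted at the origin on the work surface. World frame = base frame: x ahead of the robot, y to its left, z up, the work surface at z = 0. Lengths are in m, angles in rad, forces in N, time in s.
With the tool pointing down it reaches from about 0.375 to 0.925 m from the base axis. Payload 5.7 kg.
Tool frame: the origin (TCP) lies midway between the tips of the shut fingers; the grasp point (between the pads) lies 19 mm behind it; z points along the fingers, y is the line along which they close (so a half turn about z gives the same grasp; the last joint's range is limited). The gripper opens to 88 mm and grips with 3 to 60 N. Pads are 20 mm wide; open, the fingers measure 115 mm over their backs; the gripper's body (75 mm by 178 mm) begins 61 mm behind the grasp point.
Start: joints at [1.042, 0.359, 1.51, -0, 1.272, -0.115], TCP at [0.241, 0.549, 0.223] pointing down, gripper open.
Joint ranges: [-2.97, 2.97], [-1.01, 2.36], [0.21, 2.38], [-0.96, 4.11], [0.2, 2.71], [-2.98, 2.98]. Speed limits (rad/s): [2.39, 2.39, 3.14, 3.14, 3.14, 3.14].

INTERFACE

Orientations are given as a unit quaternion [x, y, z, w].
In Python, from bench import move_ptp, servo_line, goto_joints, move_gripper, sleep, inverse_kinematics, capture, PlanningError, close_job, spot_in, silhouettes, current_clock, current_joint_pos, current_qvel, current_joint_torque, current_position, current_orientation, current_force, current_torque, current_finger_gap, current_grip_force gives the robot as it stands. Calls block until the motion is done:
- move_ptp(position, orientation): joint-space move of the TCP to a pose.
- servo_line(position, orientation=None, rate=0.15, contact_N=None): straight line of the TCP; orientation=None keeps the orientation; rate is the mean speed in m/s. With contact_N (N) it stops when the force on the tool has changed by that much, and returns True; else False.
- goto_joints(angles): joint-space move.
- move_gripper(opening): finger opening in m; the grip force is fixed at half the most; returns when the fingers have stopped.
- sleep(seconds).
- inverse_kinematics(position, orientation): joint angles nearest the present ones, or None.
- capture(name): name is "scene" or "top"; returns a dict with "image" (384x512x3 uint8, blue, green, red), "range_z" (384x512 float32, m along the optical axis (not along the pixel's ray), 0 where there is no reading), "intrinsics" (3x3 intrinsics, pixels), "R" (3x3) and "t" (3): a world point X has camera coordinates R X + t. Camera axes: x right, y down, z forward; pixel columns grow to the right and rows downward; lengths in m; the calibration is good to about 2 mm. A picture is of the moment at which its call begins.
A pose or a line that the arm cannot do raises PlanningError and nothing moves.
- close_job(): hands the job in; it is judged then, once.
Trained networks look in the newest picture that a camera, given by its name, has taken for a name from the list of things; names that differ only in an ending like _2 or _b are one class to them, and where a whole thing is asked for, a point or a joint stands for the part that bears it (a point fixed in the world has none). Each returns a list of dicts, best first, with "conf" (0 to 1); they miss things now and then, are a little off and sometimes report something else, mostly with a low value. They report only what shows in the picture. A call takes as long as a camera call.
- spot_in(camera, query): "xy" ([column, row] in pixels, amid what is visible of it).
- silhouettes(camera, query): "region" (384x512 bool, what is visible of it) and "xy" ([column, row] in pixels, amid what is visible of it).
Readings, each from a call of its own:
- current_clock(): time.
- current_joint_pos(): joint angles.
- current_qvel(): joint speeds.
- current_joint_torque(): joint torques, N m.
- current_position(): TCP position.
- current_orientation(): TCP orientation.
- current_force(): force on the tool from outside, world axes, zero at the start.
- current_torque(): the same for the moment, N m.
- current_finger_gap(): finger opening in m.
- current_grip_force(): force on a finger pad.
Only numpy, scipy, OpenCV 4.12 (cv2) and the standard library are available. Lean on these libraries where they do the work, as an engineer would, in place of code of your own. Each camera call takes 0.05 s, during which the arm holds its last target. There are 200 camera calls.

## Working session

There is one attempt and no reset: what is moved stays moved. The work goes in short steps, each a Python script; the robot and the scene stay as the last script left them, time stands still between calls to the robot, and variables do not carry over. Pictures are saved under pics/ and viewed, at most 10 in all, crops included, and the job is handed in when it is done.

```bash
mkdir -p pics; ls; python3 - <<'E'
from bench import *
import cv2, numpy as np
a=capture("scene");b=capture("top")
cv2.imwrite("pics/s.png",a["image"]);cv2.imwrite("pics/t.png",b["image"])
for n,c in(("scene",a),("top",b)):
    print(n,c["intrinsics"].tolist(),c["R"].round(3).tolist(),c["t"].round(3).tolist())
    for q in("prism","fixture","grip_mid","pad","core","jar","ringmould"):
        for d in silhouettes(n,q)[:2]:
            m=d["region"]&(c["range_z"]>0);v,u=np.nonzero(m);z=c["range_z"][m].astype(float)
            P=np.c_[u,v,np.ones(len(u))]@np.linalg.inv(c["intrinsics"]).T*z[:,None]
            X=(P-c["t"])@c["R"]
            print(q,round(d["conf"],2),np.round(d["xy"]),len(z),np.median(X,0).round(3) if len(z) else None,np.percentile(X[:,2],[5,95]).round(3) if len(z) else None)
print(current_clock(),current_orientation(),current_force())
E
```

```text
pics
scene [[450.1346949488903, 0.0, 261.55834321299983], [0.0, 450.1346949488903, 189.8700914662416], [0.0, 0.0, 1.0]] [[-0.464, 0.886, -0.014], [0.635, 0.322, -0.702], [-0.617, -0.335, -0.712]] [0.341, -0.264, 1.345]
prism 0.82 [209. 163.] 1341 [ 0.485 -0.273  0.038] [0.002 0.042]
fixture 0.69 [330. 231.] 6299 [0.56  0.071 0.018] [0.011 0.136]
grip_mid 0.7 [385. 205.] 209 [0.562 0.162 0.167] [0.14 0.18]
core 0.85 [151. 209.] 971 [ 0.708 -0.281  0.076] [0.013 0.103]
jar 0.91 [212. 250.] 1199 [ 0.734 -0.106  0.064] [0.012 0.087]
ringmould 0.78 [257. 292.] 677 [ 0.765 -0.003  0.017] [0.001 0.027]
ringmould 0.55 [333. 227.] 6518 [0.56  0.071 0.018] [0.008 0.136]
top [[483.67596077626865, 0.0, 259.95183123140765], [0.0, 483.67596077626865, 196.13067725213673], [0.0, 0.0, 1.0]] [[-0.024, -1.0, 0.015], [-0.989, 0.021, -0.149], [0.148, -0.019, -0.989]] [-0.039, 0.624, 1.005]
prism 0.71 [366. 265.] 1578 [ 0.467 -0.275  0.04 ] [0.019 0.043]
prism 0.22 [214. 235.] 6776 [0.542 0.057 0.017] [0.013 0.134]
fixture 0.55 [212. 233.] 6673 [0.542 0.056 0.017] [0.013 0.133]
core 0.7 [367. 161.] 707 [ 0.687 -0.282  0.099] [0.018 0.104]
core 0.51 [366. 266.] 1631 [ 0.464 -0.275  0.04 ] [0.016 0.043]
jar 0.61 [288. 151.] 675 [ 0.709 -0.109  0.085] [0.034 0.089]
jar 0.44 [210. 233.] 6788 [0.542 0.057 0.017] [0.013 0.135]
ringmould 0.53 [238. 127.] 312 [ 0.771 -0.007  0.021] [0.001 0.028]
0.8 [ 2.05440954e-01  9.78669512e-01  1.04517418e-05 -1.30572773e-05] [-0.67464262  0.17682478  0.44676059]
```

View pics/s.png

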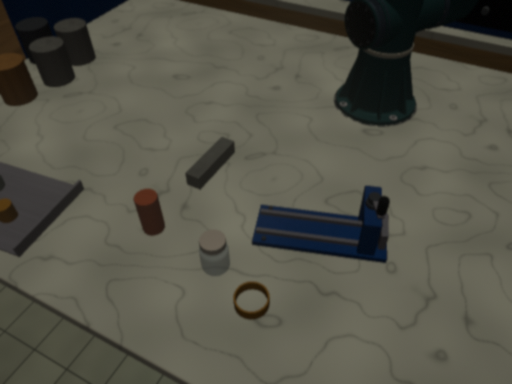

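View pics/t.png

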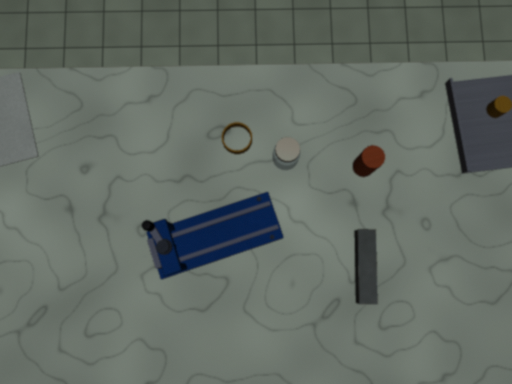

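The scene view shows the clamp at about (320,232) with its open end on the left, and the prism at (211,162). In the top view the clamp is at (215,235), its bridge and crank on the left at (160,245) and its grip at (148,226). The prism is at (366,266), and the bystanders are clear of both. Next I fit the poses.

```bash
cat > h.py <<'E'
from bench import *
import cv2, numpy as np
def cloud(c,m=None):
    ok=c["range_z"]>0
    if m is not None: ok&=m
    v,u=np.nonzero(ok);z=c["range_z"][ok].astype(float)
    P=np.c_[u,v,np.ones(len(u))]@np.linalg.inv(c["intrinsics"]).T*z[:,None]
    return (P-c["t"])@c["R"]
def on_plane(c,m,h):
    v,u=np.nonzero(m)
    D=(np.c_[u,v,np.ones(len(u))]@np.linalg.inv(c["intrinsics"]).T)@c["R"]
    o=-c["R"].T@c["t"]; s=(h-o[2])/D[:,2]
    return (o+s[:,None]*D)[:,:2]
def rectify(c,T,h,xr,yr,s):  # image of plane z=h in frame T=(x,y,yaw), s px/m
    W,H=int((xr[1]-xr[0])*s),int((yr[1]-yr[0])*s)
    u,v=np.meshgrid(np.arange(W)/s+xr[0],yr[1]-np.arange(H)/s)
    ca,sa=np.cos(T[2]),np.sin(T[2])
    X=np.stack([T[0]+ca*u-sa*v,T[1]+sa*u+ca*v,np.full(u.shape,h)],-1)
    p=(X@c["R"].T+c["t"])@c["intrinsics"].T
    p=(p[...,:2]/p[...,2:]).astype(np.float32)
    return cv2.remap(c["image"],p[...,0],p[...,1],cv2.INTER_CUBIC)
def rect(P):
    r=cv2.minAreaRect((P*1000).astype(np.float32));b=cv2.boxPoints(r)
    e=max(b[1]-b[0],b[2]-b[1],key=np.linalg.norm)
    return np.round(r[0],1),np.round(r[1],1),np.degrees(np.arctan2(e[1],e[0])).round(2)
E
python3 - <<'E'
from h import *
tiles=[]
for n in("top","scene"):
    c=capture(n);im=c["image"].astype(int)
    blue=(im[...,0]>2*im[...,2]+10)&(im[...,0]>40)
    blue=cv2.morphologyEx(blue.astype(np.uint8),cv2.MORPH_OPEN,np.ones((2,2)))
    k,l,s,_=cv2.connectedComponentsWithStats(blue)
    X=np.full(im.shape,0.0);ok=c["range_z"]>0;X[ok]=cloud(c)
    # plate by height
    reg=(X[...,2]>.010)&(X[...,2]<.030)&(np.hypot(X[...,0]-.55,X[...,1]-.07)<.2)
    print(n,"plate depth",rect(on_plane(c,reg,.015)))
    w=np.zeros(im.shape[:2],bool)
    reg2=reg&(blue>0); print("plate blue",rect(on_plane(c,reg2,.015)))
    pr=(X[...,2]>.032)&(X[...,2]<.05)&(np.hypot(X[...,0]-.465,X[...,1]+.275)<.1)
    print("prism",rect(on_plane(c,pr,.04)),np.median(X[pr][:,2]))
    br=(X[...,2]>.105)&(X[...,2]<.120)&(np.hypot(X[...,0]-.55,X[...,1]-.13)<.12)
    if br.sum()>5: print("bridge",rect(X[br][:,:2]),br.sum())
    g=(X[...,2]>.150)&(X[...,2]<.185)&(np.hypot(X[...,0]-.55,X[...,1]-.13)<.12)
    t=(X[...,2]>.173)&(X[...,2]<.185)&(np.hypot(X[...,0]-.55,X[...,1]-.13)<.12)
    print("grip",X[g].mean(0),g.sum(),"top",X[t].mean(0),t.sum(), "disc",rect(X[t][:,:2]) if t.sum()>3 else 0)
    T=(.545,.06,np.radians(105))
    tiles.append(rectify(c,T,.025,(-.2,.2),(-.09,.09),2000))
    tiles[-1][:, ::100]=tiles[-1][:, ::100]//2+60
cv2.imwrite("pics/r.png",cv2.resize(np.vstack(tiles),(640,576)))
E
```

```text
top plate depth (array([606.4,  69.3]), array([243. , 284.3]), np.float32(-72.59))
plate blue (array([541.7,  46.7]), array([105.8, 279.8]), np.float32(-72.61))
prism (array([ 466.7, -277.7]), array([ 42. , 159.5]), np.float32(-1.87)) 0.040073518106248596
bridge (array([514.2, 142.6]), array([109.9,  36.9]), np.float32(17.5)) 687
grip [0.55179815 0.16348893 0.17396187] 114 top [0.55214273 0.16505726 0.17834938] 85 disc (array([552.7, 165.8]), array([18.9, 17.3]), np.float32(43.1))
scene plate depth (array([565.4,  27.4]), array([227.4, 288.7]), np.float32(-45.33))
plate blue (array([550.4,  49.4]), array([103.5, 275.8]), np.float32(-72.47))
prism (array([ 473.1, -280.4]), array([ 45.2, 166.8]), np.float32(-2.09)) 0.03996710338494151
bridge (array([517.7, 137.8]), array([112.9,  35.3]), np.float32(17.47)) 503
grip [0.56041808 0.16225615 0.16871478] 172 top [0.55805541 0.16170184 0.1776805 ] 74 disc (array([556.3, 162.3]), array([16.2, 18.1]), np.float32(-53.73))
```

View pics/r.png

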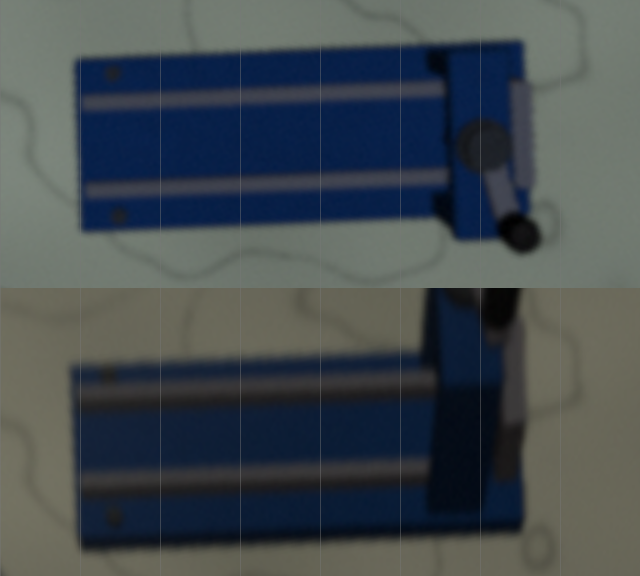

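```bash
cat >> h.py <<'E'
YAW=np.radians(107.45); U=np.array([np.cos(YAW),np.sin(YAW)]); N=np.array([-U[1],U[0]])
def q(phi):  # tool down, closing axis at angle phi
    a=(phi+np.pi/2)/2
    return [np.cos(a),np.sin(a),0,0]
QP=q(np.radians(88)); QC=q(YAW-np.pi/2)
AXIS=np.array([.5160,.1402]); SEAT=AXIS-.055*U; ENTRY=SEAT-.090*U
def P(xy,z): return [float(xy[0]),float(xy[1]),float(z)]
E
python3 - <<'E'
from h import *
print(AXIS,SEAT,ENTRY, current_orientation(), q(1.157))
p=np.array([.4695,-.279])
move_ptp(P(p,.12),QP); 
servo_line(P(p,.014),rate=.12,contact_N=12)
print(current_position(),current_clock())
move_gripper(0.0);print(current_finger_gap(),current_grip_force(),current_force())
servo_line(P(p,.15),rate=.15)
f=current_force();print(f,current_finger_gap(),current_clock())
move_ptp(P(ENTRY,.16),QC)
print(current_position(),current_joint_pos(),current_clock())
c=capture("top")
h=.16-.014+.04
T=(SEAT[0],SEAT[1],YAW)
a=rectify(c,T,.025,(-.2,.12),(-.09,.09),2000);b=rectify(c,T,h,(-.2,.12),(-.09,.09),2000)
cv2.imwrite("pics/h.png",np.vstack([a,b]))
E
```

```text
[0.516  0.1402] [0.53249304 0.08773115] [0.55948164 0.00187304] [ 2.05434231e-01  9.78670922e-01 -5.51524497e-05 -4.38519940e-06] [np.float64(0.20542520978487536), np.float64(0.9786728172299668), 0, 0]
[ 0.46994294 -0.27930503  0.0145101 ] 4.9667
0.03973196014078058 30.000072419643402 [-1.88906658 -2.63256565  0.46234836]
[-1.21826828  0.81603542 -4.23220379] 0.040098815377269226 6.825
[0.55928063 0.00142248 0.15962972] [-1.20766941e-01  3.66774827e-01  1.67275918e+00 -3.21265288e-04
  1.10272164e+00 -4.25522381e-01] 8.3833
```

View pics/h.png

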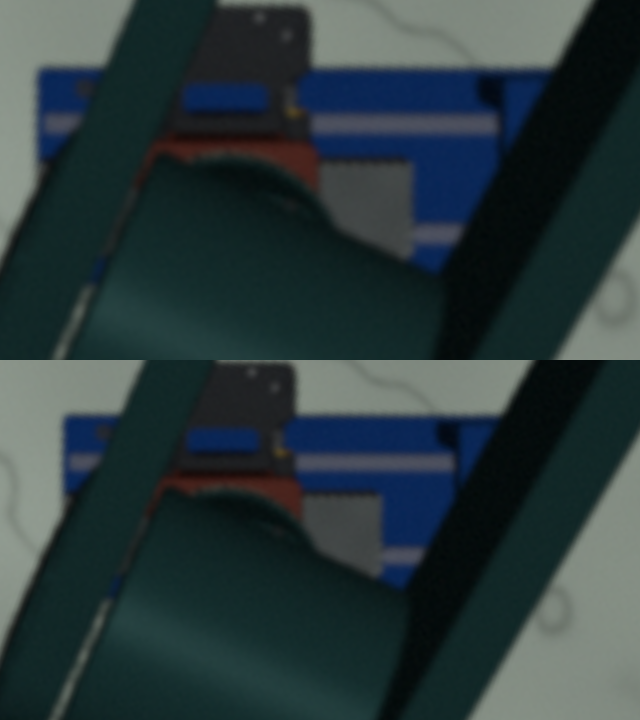

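The yaw matches. In the top camera the prism's upper edge is at row ~133 of the lower tile, which is +23.5 mm where I expect +20. The rails look centred, so there is a lateral error of about 3 mm. I'll lower it close above the rails and check with both cameras.

```bash
python3 - <<'E'
from h import *
servo_line(P(ENTRY-.003*N,.056),rate=.12,contact_N=10)
x=np.array(current_position());print(x,(x[:2]-ENTRY)@N,(x[:2]-ENTRY)@U,current_clock())
T=(SEAT[0],SEAT[1],YAW);t=[]
for n in("top","scene"):
    c=capture(n)
    for h in(.025,x[2]+.026): t.append(rectify(c,T,h,(-.19,.03),(-.04,.04),3600))
im=np.vstack(t)[:, :]
im=np.clip(im.astype(float)*1.6,0,255)
cv2.imwrite("pics/k.png",cv2.resize(im,None,fx=.5,fy=.5,interpolation=cv2.INTER_AREA))
print(im.shape)
E
```

```text
[0.5630494  0.002643   0.05663674] -0.003634455066165277 -0.0003353538631163779 9.45
(1152, 792, 3)[ WARN:0@1.688] global loadsave.cpp:1063 imwrite_ Unsupported depth image for selected encoder is fallbacked to CV_8U.
```

View pics/k.png

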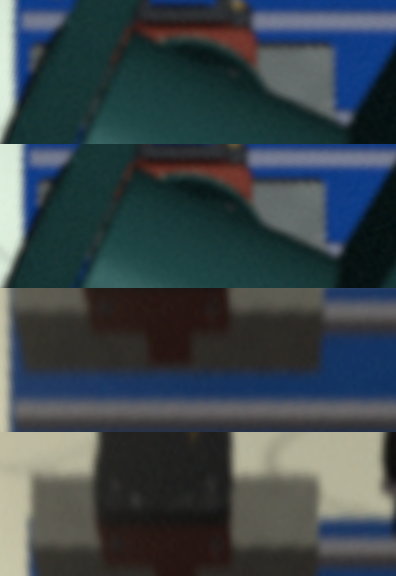

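```bash
python3 - <<'E'
from h import *
T=(SEAT[0],SEAT[1],YAW);x=np.array(current_position());pt=x[2]-.0145+.040
print(x,(x[:2]-ENTRY)@N)
def edges(c,h,xr,k=5):
    g=rectify(c,T,h,xr,(-.045,.045),5000).astype(float)
    g=cv2.GaussianBlur(g.mean(1),(1,9),0) if False else cv2.GaussianBlur(g.mean(1),(3,9),0,sigmaX=.1,sigmaY=2)
    d=np.gradient(g,axis=0);m=np.abs(d).sum(1)
    i=[j for j in range(3,len(m)-3) if m[j]==m[j-3:j+4].max() and m[j]>.25*m.max()]
    return [(round(45-j/5,1),round(m[j],1)) for j in i]
for n in("top","scene"):
    c=capture(n)
    print(n,"rail front",edges(c,.025,(-.005,.015)))
    print(n,"rail rear",edges(c,.025,(-.178,-.174)))
    print(n,"prism front",edges(c,pt,(-.035,-.018)))
    print(n,"prism rear",edges(c,pt,(-.168,-.15)))
E
```

```text
[0.56318472 0.00264933 0.05690662] -0.003765445924981405Traceback (most recent call last):
  File "<stdin>", line 12, in <module>
  File "<stdin>", line 6, in edges
cv2.error: OpenCV(4.12.0) :-1: error: (-5:Bad argument) in function 'GaussianBlur'
> Overload resolution failed:
>  - argument for GaussianBlur() given by name ('sigmaX') and position (3)
>  - argument for GaussianBlur() given by name ('sigmaX') and position (3)
```

```bash
python3 - <<'E'
from h import *
from scipy.ndimage import gaussian_filter1d
T=(SEAT[0],SEAT[1],YAW);x=np.array(current_position());pt=x[2]-.0145+.040
def edges(c,h,xr,k=5):
    g=rectify(c,T,h,xr,(-.045,.045),5000).astype(float).mean(1)
    m=np.abs(gaussian_filter1d(g,4,axis=0,order=1)).sum(1)
    return [(round(45-j/5,1),round(m[j],1)) for j in range(3,len(m)-3) if m[j]==m[j-3:j+4].max() and m[j]>.25*m.max()]
for n in("top","scene"):
    c=capture(n)
    print(n,"rail front",edges(c,.025,(-.005,.015)))
    print(n,"rail rear",edges(c,.025,(-.178,-.174)))
    print(n,"prism front",edges(c,pt,(-.035,-.018)))
    print(n,"prism rear",edges(c,pt,(-.168,-.15)))
E
```

```text
top rail front [(32.8, np.float64(4.2)), (23.2, np.float64(4.2)), (-21.2, np.float64(2.0)), (-28.0, np.float64(3.5))]
top rail rear [(33.4, np.float64(3.6)), (23.8, np.float64(3.3)), (-1.4, np.float64(1.3)), (-6.6, np.float64(1.5))]
top prism front [(36.4, np.float64(4.4)), (27.4, np.float64(4.4)), (20.2, np.float64(3.3)), (17.8, np.float64(4.1)), (-10.8, np.float64(3.6))]
top prism rear [(36.6, np.float64(3.7)), (28.0, np.float64(4.2)), (21.6, np.float64(1.5))]
scene rail front [(43.2, np.float64(4.3)), (33.0, np.float64(2.4)), (22.8, np.float64(2.7)), (14.4, np.float64(1.3)), (-22.2, np.float64(2.5)), (-32.4, np.float64(3.0)), (-40.0, np.float64(1.4))]
scene rail rear [(27.4, np.float64(2.1)), (-5.6, np.float64(0.9)), (-22.4, np.float64(2.3)), (-31.6, np.float64(2.7)), (-37.4, np.float64(1.1)), (-39.4, np.float64(1.3))]
scene prism front [(16.4, np.float64(3.5)), (-23.2, np.float64(2.4))]
scene prism rear [(16.2, np.float64(3.7)), (-23.2, np.float64(2.0))]
```

```bash
python3 - <<'E'
from h import *
servo_line(P(ENTRY,.056),rate=.05)
hit=servo_line(P(ENTRY,.027),rate=.04,contact_N=5)
x=np.array(current_position());print(hit,x,(x[:2]-ENTRY)@N,current_force(),current_torque(),current_clock())
E
```

```text
True [0.55897666 0.00191074 0.02884146] 0.0004704410931030394 [-0.32078683  0.75262804  3.29449623] [-0.05733608 -0.0219989   0.00880784] 10.5917
```

```bash
python3 - <<'E'
from h import *
move_gripper(.06)
x=np.array(current_position())
servo_line([x[0],x[1],.10],rate=.12)
B=SEAT-.205*U
servo_line(P(B,.10),rate=.2); move_gripper(0.0)
servo_line(P(B,.036),rate=.12,contact_N=15)
print(current_position(),current_finger_gap(),current_clock())
hit=servo_line(P(SEAT-.095*U,.036),rate=.08,contact_N=15)
x=np.array(current_position());print(hit,(x[:2]-SEAT)@U,(x[:2]-SEAT)@N,current_force())
if not hit:
    hit=servo_line(P(SEAT-.080*U,.036),rate=.03,contact_N=15)
    x=np.array(current_position());print(hit,(x[:2]-SEAT)@U,(x[:2]-SEAT)@N,current_force())
print(current_clock())
E
```

```text
[ 0.59427936 -0.10792999  0.03621775] 0.0006963518014007972 14.275
False -0.09496682092228971 -0.00024719761886876634 [ 1.98747966 -2.72095513  2.63520239]
True -0.09056046384705618 -0.0005213976814845873 [ 0.86341492 -1.85743156  1.14447285]
16.1333
```

```bash
python3 - <<'E'
from h import *
hit=servo_line(P(SEAT-.082*U,.036),rate=.02,contact_N=22)
x=np.array(current_position());print(hit,(x[:2]-SEAT)@U,(x[:2]-SEAT)@N,current_force())
servo_line(P(SEAT-.12*U,.036),rate=.1)
servo_line(P(SEAT-.12*U,.20),rate=.25)
c=capture("scene");T=(SEAT[0],SEAT[1],YAW)
a=rectify(c,T,.055,(-.12,.12),(-.08,.10),2500)
c=capture("top");b=rectify(c,T,.055,(-.12,.12),(-.06,.06),2500)
cv2.imwrite("pics/p.png",np.clip(np.vstack([a,b])*1.5,0,255).astype(np.uint8)[:,:])
X=cloud(c);m=(X[:,2]>.13)&(X[:,2]<.3)&(np.hypot(*(X[:,:2]-AXIS).T)<.025)
print("max z near axis",X[m][:,2].max() if m.any() else None,current_clock())
E
python3 -c "
import cv2;i=cv2.imread('pics/p.png');cv2.imwrite('pics/p2.png',cv2.resize(i,None,fx=.78,fy=.78))"
```

```text
True -0.09078957705495688 -0.0015421325215446875 [ 0.72321451 -1.7680425   2.60943392]
max z near axis None 17.8333
```

View pics/p2.png

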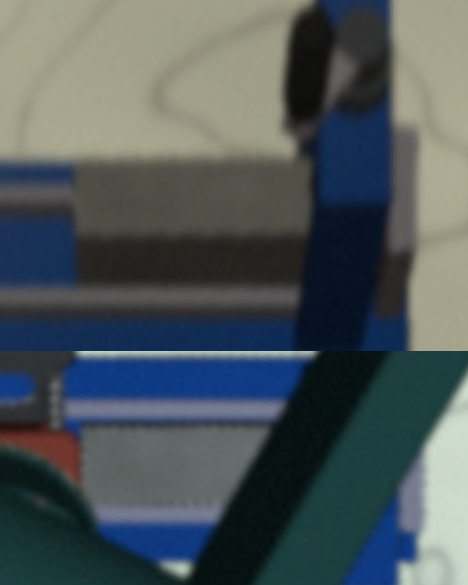

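The scene tile shows the prism in the channel with its rear end at col 77, about 80 mm behind the seat, so it is home. The grip at (305,65) may not be where it started, so I'll measure it again.

```bash
python3 - <<'E'
from h import *
c=capture("scene");X=cloud(c)
t=(X[:,2]>.15)&(X[:,2]<.185)&(np.hypot(*(X[:,:2]-AXIS).T)<.07)
print(t.sum(),X[t].mean(0),X[t].min(0),X[t].max(0))
t&=X[:,2]>.173
print(t.sum(),rect(X[t][:,:2]),"uv",(X[t][:,:2].mean(0)-AXIS)@np.c_[U,N])
for d in silhouettes("scene","grip_mid"):
    Y=cloud(c,d["region"]);print(d["conf"],np.median(Y,0),len(Y))
m=(X[:,2]>.03)&(X[:,2]<.075);Y=np.c_[(X[:,:2]-SEAT)@np.c_[U,N],X[:,2]]
m&=(abs(Y[:,1])<.018)&(Y[:,0]<.03)&(Y[:,0]>-.12)&(Y[:,2]>.05)
print("prism top",Y[m].min(0),np.median(Y[m],0))
E
```

```text
166 [0.56368824 0.12336009 0.16877919] [0.55155042 0.11252701 0.15061495] [0.56977037 0.13209232 0.18101023]
72 (array([560.4, 122.6]), array([17.4, 17.8]), np.float32(-5.0)) uv [-0.03002922 -0.03815441]
0.52 [0.56511628 0.12348632 0.16700402] 187
prism top [-0.08225194 -0.01795734  0.05062912] [-0.02640374 -0.00085317  0.05469503]
```

The crank turned about 0.9 rad clockwise, probably brushed by the forearm during the push. It's a free-running turn that lowers the pad about 1.7 mm, and at least 1.3 mm of clearance remains. The prism is home, so I grasp the grip from above now.

```bash
cat >> h.py <<'E'
R=.045
def pol(C):
    d=np.array(current_position())[:2]-C
    return np.arctan2(d[1],d[0]),np.hypot(*d)
def fr(th):
    f=np.array(current_force()); e=np.array([np.cos(th),np.sin(th)])
    t=np.array([np.sin(th),-np.cos(th)])   # clockwise tangent
    return f[:2]@e, f[:2]@t, f[2]          # radial, along travel, z
def show(tag,C):
    th,r=pol(C);a=fr(th);print(tag,"th %.3f r %.4f  Fr %.1f Ft %.1f Fz %.1f t %.1f"%(th,r,*a,current_clock()),flush=True)
    return th,r,a
E
python3 - <<'E'
from h import *
G=np.array([.5586,.1244]);x=np.array(current_position())
servo_line([x[0],x[1],.27],rate=.25); move_gripper(.05)
move_ptp(P(G,.25),QC)
print(current_force())
print(servo_line(P(G,.146),rate=.12,contact_N=8),current_position(),current_force())
move_gripper(0.);print(current_finger_gap(),current_force(),current_clock())
th,r,_=show("grip",AXIS)
for k in range(4):
    th-=.1
    servo_line(P(AXIS+R*np.array([np.cos(th),np.sin(th)]),.146),rate=.04,contact_N=25)
    show("step",AXIS)
print(current_finger_gap(),current_position())
E
```

```text
[ 0.81755313 -0.78394304  0.48092296]
False [0.5593222  0.12422496 0.14669453] [-0.47135195 -0.00465014 -0.03479536]
0.019146066000026187 [1.81489814 0.44393338 0.41980651] 21.525
grip th -0.345 r 0.0460  Fr 1.6 Ft -1.0 Fz 0.4 t 21.5
step th -0.427 r 0.0458  Fr 3.1 Ft -4.2 Fz -1.3 t 21.8
step th -0.532 r 0.0458  Fr 2.5 Ft -4.6 Fz 0.7 t 22.0
step th -0.637 r 0.0456  Fr 2.4 Ft -3.5 Fz 0.8 t 22.3
step th -0.740 r 0.0455  Fr 2.3 Ft -3.1 Fz 1.3 t 22.6
0.0196423924534175 [0.54962138 0.10948717 0.14628636]
```

```bash
cat > wind.py <<'E'
from h import *
import json,os,sys
L=json.load(open("log.json")) if os.path.exists("log.json") else []
def read():
    v=[]
    for _ in range(4):
        sleep(.02);th,_=pol(AXIS);v.append((th,*fr(th)))
    return np.mean(v,0)
def wind(n,stop,step=.12):
    th=L[-1][1] if L else pol(AXIS)[0]
    for k in range(n):
        th-=step
        hit=servo_line(P(AXIS+R*np.array([np.cos(th),np.sin(th)]),.146),rate=.045,contact_N=30)
        m=read();a=np.round(np.unwrap([th,m[0]])[1],3)
        L.append([float(a),th,float(-m[2]),float(m[1])])
        print("%.3f Ft %.1f Fr %.1f"%(a,-m[2],m[1]),"HIT" if hit else "",flush=True)
        base=np.median([l[2] for l in L[:max(4,len(L)-4)]])
        if hit or len(L)>6 and np.mean([l[2] for l in L[-2:]])>base+stop: break
    json.dump(L,open("log.json","w"));print("base",base,current_clock(),current_finger_gap())
E
python3 -c "
from wind import *
wind(20,1.3)"
```

```text
-0.858 Ft 3.0 Fr 2.5 
-0.979 Ft 3.1 Fr 2.8 
-1.099 Ft 3.1 Fr 2.3 
-1.221 Ft 3.6 Fr 1.2 
-1.343 Ft 3.2 Fr 1.1 
-1.464 Ft 3.0 Fr -0.4 
-1.584 Ft 2.9 Fr -1.3 
-1.703 Ft 3.1 Fr -3.4 
-1.820 Ft 3.0 Fr -3.8 
-1.936 Ft 3.2 Fr -4.4 
-2.052 Ft 2.8 Fr -5.8 
-2.169 Ft 2.5 Fr -5.8 
-2.286 Ft 3.2 Fr -6.1 
-2.404 Ft 3.4 Fr -5.7 
-2.523 Ft 2.8 Fr -6.2 
-2.642 Ft 3.0 Fr -6.4 
-2.761 Ft 3.0 Fr -5.7 
-2.880 Ft 2.7 Fr -6.1 
-3.000 Ft 2.5 Fr -6.4 
-3.119 Ft 2.7 Fr -6.1 
base 3.079499716068488 29.2167 0.019249849747993535
```

```bash
python3 -c "
from wind import *
wind(24,1.3)"
```

```text
-3.237 Ft 2.4 Fr -5.7 
-3.355 Ft 2.5 Fr -5.3 
-3.472 Ft 2.8 Fr -5.4 
-3.589 Ft 2.1 Fr -5.0 
-3.703 Ft 2.4 Fr -4.6 
-3.815 Ft 3.2 Fr -3.9 
-3.925 Ft 3.9 Fr -3.6 
-4.034 Ft 4.8 Fr -3.0 
base 2.9600815366076114 31.8833 0.019087172253989076
```

```bash
python3 -c "
from wind import *
wind(1,9,.1)"
```

```text
-4.122 Ft 5.4 Fr -1.6 
base 2.957823210799456 32.2 0.01920718236854945
```

```bash
python3 -c "
from wind import *
wind(1,9,.06)
move_gripper(.05)
x=np.array(current_position());print(x,current_force())
servo_line([x[0],x[1],.28],rate=.2)
move_ptp([.40,-.30,.35],QP)
c=capture('scene');T=(SEAT[0],SEAT[1],YAW)
X=cloud(c);t=(X[:,2]>.173)&(X[:,2]<.185)&(np.hypot(*(X[:,:2]-AXIS).T)<.07)
d=X[t][:,:2].mean(0)-AXIS-[.0018,-.0018];print('grip',np.arctan2(d[1],d[0])-2*np.pi,np.hypot(*d),current_clock())
a=rectify(c,T,.055,(-.12,.12),(-.08,.10),2000)
c=capture('top');b=rectify(c,T,.055,(-.12,.12),(-.06,.06),2000)
cv2.imwrite('pics/z.png',np.clip(np.vstack([a,b])*1.5,0,255).astype(np.uint8))
"
```

```text
-4.170 Ft 6.7 Fr -1.3 
base 2.9600815366076114 32.5167 0.01937748266562442
[0.49626658 0.18067319 0.1459145 ] [0.99987061 0.37785883 0.10125339]
grip -4.168545339788519 0.04407701825367028 35.975
```

View pics/z.png

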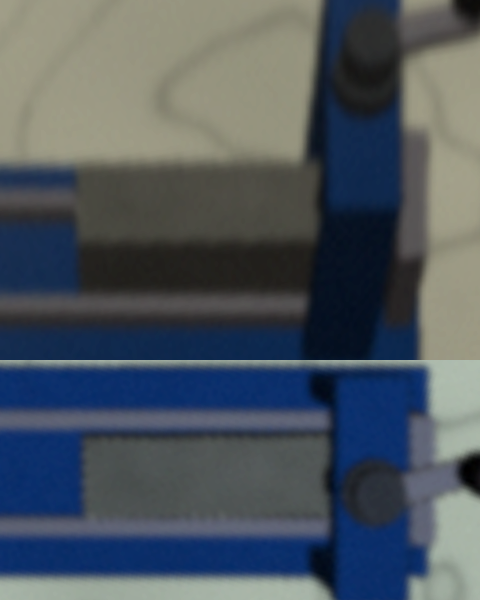

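The final view shows the prism's rear end at col ~80, which is −80 mm, so it is home. The grip stayed where I released it and the arm is clear.

```bash
python3 -c "
from bench import *
print(close_job())"
```

```text
the job is handed in; nothing more can be done
None
```

The job is handed in after about 36 s: the prism is home against the stop and clamped at an estimated 1.5–1.7 times the free-running pull, the gripper is clear, and the jar, core and ring were left alone; one flaw is that during the push home the arm (probably the forearm) turned the crank about 0.9 rad clockwise, while the pad was still clear of the prism.

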